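# Sweep the loose axle nuts into the catch pen

## Robot

A 6-joint arm with a two-finger parallel gripper is mounted at the origin on the work surface. World frame = base frame: x ahead of the robot, y to its left, z up, the work surface at z = 0. Lengths are in m, angles in rad, forces in N, time in s.
With the tool pointing down it reaches from about 0.3 to 0.875 m from the base axis. Payload 6.4 kg.
Tool frame: the origin (TCP) lies midway between the tips of the shut fingers; the grasp point (between the pads) lies 19 mm behind it (grasp_offset is the distance from the TCP to the grasp point, in m); z points along the fingers, y is the line along which they close (so a half turn about z gives the same grasp; the last joint's range is limited). The gripper opens to 85 mm and grips with 20 to 120 N. Pads are 22 mm wide; open, the fingers measure 114 mm over their backs; the gripper's body (76 mm by 85 mm) begins 54 mm behind the grasp point. The pads swing forward as they close: fully open they stand 13 mm farther back than shut.
Start: joints at [-1.41, 0.181, 1.607, -0, 1.354, -0.206], TCP at [0.206, -0.537, 0.231] pointing down, gripper open.
Joint ranges: [-2.99, 2.99], [-0.89, 2.07], [0.3, 2.58], [-1.14, 4.28], [0, 2.63], [-3.12, 3.12]. Speed limits (rad/s): [2.57, 2.57, 3.01, 3.14, 3.14, 3.14].

## Interface

Orientations are given as a unit quaternion [w, x, y, z].
In Python, from bench import * gives the robot as it stands. The module is installed in compiled form; this text tells all that it offers.
- The arm moves only by the tool servo_tool, never from a script. Its argument "commands" is text: rows parted by semicolons, each of 7 numbers parted by spaces: the turn, a rotation vector about the tool's x, y, z in rad, then the shift along the tool's x, y, z in mm, then the opening, from 0 (shut) to 1 (fully open). In form: wx wy wz dx dy dz claw; .... A call has 1 to 5 rows; each row shifts and turns the commanded pose from where the row before left it, along the tool's axes as they then stand; what a row does not reach is not made up. A row lasts 1/8 s, in which the tool goes at most 62.5 mm and 10.7 degrees, less where a joint would pass 70% of its speed; a pose out of reach is approached as far as the arm can. A call with a gripper value outside its range is refused whole. The fingers move at their own pace and stop on an object; the grip force is fixed at half the most. Time passes only in rows, so rows that do not move let the fingers close. It gives the time, the measured TCP pose, the force, the opening and the grip force at its end, in the units of the state.
- get_obs(): the state, without advancing time (a new reading comes with each control period).
- camera(name): name is "side" or "top"; returns the picture (400x640x3 uint8, blue, green, red); there is no depth.
- calibration(name): a dict with "fx", "fy", "cx", "cy" (pixels), "R" (3x3) and "t" (3): a world point X has camera coordinates R X + t. Camera axes: x right, y down, z forward; pixel columns grow to the right and rows downward; lengths in m; the calibration is good to about 2 mm. A picture is of the moment at which its call begins. calibration takes no time and is no camera call.
- hand_in(): hands the job in; it is judged then, once.
The state is a dict: "time_s": time; "q": joint angles; "dq": joint speeds; "joint_efforts": joint torques, N m; "eef_pos": TCP position; "eef_rot": TCP orientation; "wrist_force": force on the tool from outside, world axes, zero at the start; "torque": the same for the moment, N m; "opening": opening from 0.0 (shut) to 1.0 (fully open); "grasp_force": force on a finger pad.
Only numpy, scipy, OpenCV 4.12 (cv2) and the standard library are available. Lean on these libraries where they do the work, as an engineer would, in place of code of your own. Each camera call takes 0.05 s, during which the arm holds its last target. There are 200 camera calls.

## Task

Sweep the three loose hexagon nuts across the bench with the closed fingers into the three-sided catch pen, so that each lies flat and wholly inside its mouth. Only push them along the bench top, do not lift them, and leave everything else on the bench standing where it is.

Things in the scene. Friction and masses are not known exactly. Their poses are not given: they have to be found in the camera images.
- pen: low three-sided fence of painted steel strip fixed to the bench beyond the row of parts, 4 mm thick, 25 mm high. Origin at the centre of its floor, which is a black inlay level with the bench (z = 0). Inside: 130 mm deep along its x (-65 mm at the mouth, +65 mm at the back fence), 220 mm wide along its y (-110 to +110 mm). The whole -x side is open, without a sill, facing roughly the robot
- nut_a: steel hexagon axle nut lying flat, 36 mm across the flats, 42 mm across the corners, 18 mm high, about 90 g, slides freely on the bench; origin at the centre of its underside, z up. All three nuts are alike
- nut_b: steel hexagon axle nut lying flat, 36 mm across the flats, 42 mm across the corners, 18 mm high, about 90 g, slides freely on the bench; origin at the centre of its underside, z up. All three nuts are alike
- nut_c: steel hexagon axle nut lying flat, 36 mm across the flats, 42 mm across the corners, 18 mm high, about 90 g, slides freely on the bench; origin at the centre of its underside, z up. All three nuts are alike
- socket: bystander: deep wrench socket standing upright, a steel cylinder 30 mm across and 40 mm high, origin at the centre of its underside; it stands in the same row as the nuts
- bearing: bystander: wheel bearing lying flat, a round steel ring 47 mm outside, 20 mm hole, 14 mm high, origin at the centre of its underside; it lies in the same row as the nuts (round outline, where the nuts are six-sided)
- spray_can: bystander: standing spray can, 65 mm across, 190 mm high, to the left of the pen, origin under its centre
- oil_bottle: bystander: standing bottle, 70 mm across, 200 mm high, to the right of the pen, origin under its centre
- wrench: bystander: spanner lying flat on the left of the bench, origin near its middle
- mug: bystander: mug, 80 mm across, 90 mm high, on the right of the bench, origin under its centre
- grease_tin: bystander: low round tin, 70 mm across, 45 mm high, on the right of the bench, origin under its centre
There are look-alikes about, which are no part of the job. Leave any blue or pink look-alike of the nut_b alone.

How it is judged:
At the end, for the whole second after the job is handed in: All three nuts lie flat on the bench inside the pen, each nut's centre at least 18 mm inside the line of the mouth (the nut wholly inside) and between the fences, at rest. No nut was raised more than 10 mm, and no other thing was shifted by more than 20 mm or tipped over (x of nut_a in the frame of pen between -0.047 and 0.065 m and y of nut_a in the frame of pen between -0.11 and 0.11 m and height (world z) of each of nut_a, nut_b, nut_c below 0.004 m and linear speed of each of nut_a, nut_b, nut_c below 0.01 m/s and x of nut_b in the frame of pen between -0.047 and 0.065 m and y of nut_b in the frame of pen between -0.11 and 0.11 m and x of nut_c in the frame of pen between -0.047 and 0.065 m and y of nut_c in the frame of pen between -0.11 and 0.11 m); the robot touches nothing.
It fails at once if a nut is lifted off the bench or thrown up (height (world z) of any of nut_a, nut_b, nut_c above 0.01 m).
It fails at once if a thing other than the nuts is shifted by more than 20 mm (distance of any of socket, bearing, spray_can, oil_bottle, wrench, mug, grease_tin from where it was at the start of the episode above 0.02 m).
It fails at once if a standing thing other than the nuts is tipped over (angle between any of socket, bearing, spray_can, oil_bottle, mug, grease_tin's own z axis and vertical above 0.5 rad).
It also fails if it takes over 72 s, if anything falls off the work surface, if the arm or the gripper's body presses on something with over 40 N, if the wrist force passes 120 N, or if a joint passes its speed limit or range.

## Working session

There is one attempt and no reset: what is moved stays moved. The work goes in short steps, Python scripts to look and compute and a tool call to move; the robot and the scene stay as the last step left them, time stands still between calls to the robot, and variables do not carry over. Pictures are saved under pics/ and viewed, at most 10 in all, crops included, and the job is handed in when it is done.

Besides the shell and the picture viewer there is one more tool, called after ">>>" as name(argument=value, ...), one argument or row to a line, values as JSON. servo_tool: Moves the arm, as the interface text tells. Its arguments: {"type":"object","properties":{"commands":{"type":"string"}},"required":["commands"]}

```bash
mkdir -p pics; cat > h.py <<'E'
from bench import *
import numpy as np, cv2
def pix2w(c,u,v,z=0.):
    R=np.array(c["R"]);t=np.array(c["t"])
    d=R.T@np.array([(u-c["cx"])/c["fx"],(v-c["cy"])/c["fy"],1]);o=-R.T@t
    return o+d*(z-o[2])/d[2]
def w2pix(c,X):
    p=np.array(c["R"])@np.array(X)+np.array(c["t"])
    return c["fx"]*p[0]/p[2]+c["cx"],c["fy"]*p[1]/p[2]+c["cy"]
E
python3 - <<'E'
from h import *
im=camera("top");cv2.imwrite("pics/top0.png",im)
c=calibration("top");print(c)
o=get_obs();print(o["time_s"],o["eef_pos"],o["eef_rot"])
for p in [(0,0),(639,0),(0,399),(639,399)]:print(p,pix2w(c,*p).round(3))
E
```

```text
{'fx': 509.30689235413075, 'fy': 509.30689235413075, 'cx': 329.3145421519977, 'cy': 197.50419543303423, 'R': array([[ 0.01903014, -0.99976395,  0.01048302],
       [-0.99523112, -0.01994506, -0.09548412],
       [ 0.09567066, -0.00861595, -0.99537575]]), 't': array([-0.02818138,  0.53219262,  1.29704388])}
0.05 [ 0.20613592 -0.53619473  0.23038798] [-8.72606313e-04  9.83228805e-01  1.82374216e-01  2.57482187e-05]
(0, 0) [1.059 0.891 0.   ]
(639, 0) [ 1.101 -0.865  0.   ]
(0, 399) [0.006 0.807 0.   ]
(639, 399) [ 0.032 -0.823  0.   ]
```

View pics/top0.png

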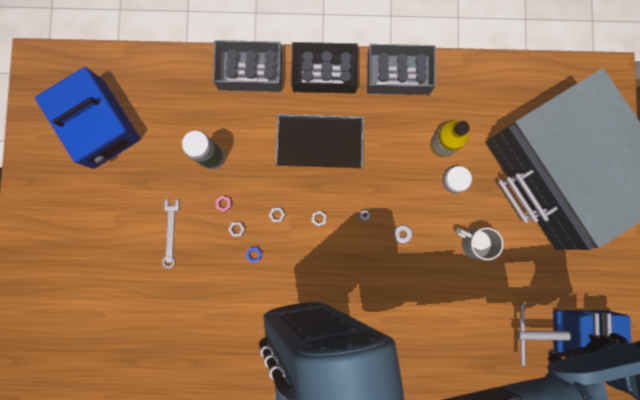

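The top picture shows three grey hexagons at (237,229), (277,214) and (319,218), which look like the nuts. The things that could be mistaken for them are the pink hexagon at (223,203), the blue one at (255,254), the socket at (365,215) and the bearing at (403,234). The pen is at (320,141). I'll check the choice in a crop.

```bash
python3 - <<'E'
from h import *
im=cv2.imread("pics/top0.png");c=calibration("top")
cv2.imwrite("pics/crop0.png",cv2.resize(im[105:270,200:425],None,fx=3.5,fy=3.5,interpolation=cv2.INTER_CUBIC))
hsv=cv2.cvtColor(im,cv2.COLOR_BGR2HSV)
for n,(u,v),z in [("n1",(237,229),.018),("n2",(277,214),.018),("n3",(319,218),.018),("sock",(365,215),.04),("bear",(403,234),.014),("pink",(223,203),.018),("blue",(255,254),.018)]:
    w=hsv[v-13:v+14,u-13:u+14]
    m=(w[...,1]<70) if n not in("pink","blue") else ((w[...,0]>100)&(w[...,1]>50))
    n_,l,s,ce=cv2.connectedComponentsWithStats(m.astype(np.uint8))
    k=1+s[1:,4].argmax() if n_>1 else 0
    x,y,ww,hh,a=s[k];cc=(u-13+x+(ww-1)/2,v-13+y+(hh-1)/2)
    print(n,cc,ww,hh,pix2w(c,*cc,z).round(3))
for p in [(276,115),(365,115),(364,168),(277,167)]:print(p,pix2w(c,*p,.025).round(3))
for p in [(279,118),(361,118),(361,166),(279,166)]:print(p,pix2w(c,*p,0).round(3))
E
```

```text
n1 (np.float64(236.5), np.float64(229.0)) 16 15 [0.447 0.221 0.018]
n2 (np.float64(276.5), np.float64(214.0)) 16 15 [0.488 0.119 0.018]
n3 (np.float64(319.0), np.float64(218.0)) 15 15 [0.479 0.008 0.018]
sock (np.float64(364.0), np.float64(215.0)) 11 11 [ 0.488 -0.107  0.04 ]
bear (np.float64(402.5), np.float64(233.5)) 18 18 [ 0.443 -0.21   0.014]
pink (np.float64(223.0), np.float64(203.5)) 15 16 [0.512 0.259 0.018]
blue (np.float64(253.0), np.float64(254.5)) 17 16 [0.382 0.176 0.018]
(276, 115) [0.748 0.127 0.025]
(365, 115) [ 0.753 -0.108  0.025]
(364, 168) [ 0.612 -0.107  0.025]
(277, 167) [0.61  0.12  0.025]
(279, 118) [0.747 0.121 0.   ]
(361, 118) [ 0.752 -0.099  0.   ]
(361, 166) [ 0.621 -0.101  0.   ]
(279, 166) [0.617 0.117 0.   ]
```

View pics/crop0.png

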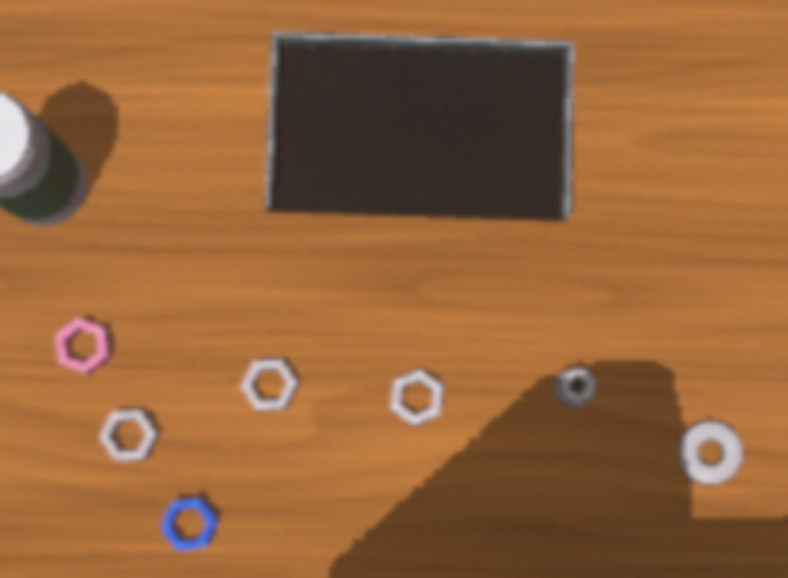

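The crop confirms it: the plain hexagons in crop pixels (129,434), (270,384) and (417,397) are the nuts. Pink, blue, the round bearing and the small socket are excluded. I'll push the middle-left nut (n2) first, then n3, then n1.

```bash
cat >> h.py <<'E'
def go(x,y,z,yawdeg=None):
    "print turn about tool z, then shift in the turned tool frame (mm) to a world goal"
    o=get_obs();p=o["eef_pos"];w,a,b,_=o["eef_rot"]
    y0=2*np.arctan2(b,a);y1=y0 if yawdeg is None else np.radians(yawdeg)
    d=np.array([x,y,z])-p;c,s=np.cos(y1),np.sin(y1)
    print("t",round(o["time_s"],2),"pos",np.round(p,4),"yaw",round(np.degrees(y0),1),"op",round(o["opening"],2),"wz",round(-((y1-y0+np.pi)%(2*np.pi)-np.pi),3),"shift",np.round(1e3*np.array([d[0]*c+d[1]*s,d[0]*s-d[1]*c,-d[2]]),1))
E
```

>>> servo_tool(
  commands="0 0 0.18 0 0 0 0; 0 0 0.18 0 0 0 0; 0 0 0.18 0 0 0 0; 0 0 0 9.5 -58 0 0; 0 0 0 9.5 -58 0 0",
)

```text
time_s: 0.68
eef_pos: [0.2449, -0.4242, 0.2302]
eef_rot: [-0.001, 0.996, -0.087, -0.0]
wrist_force: [1.5, 1.0, -0.0]
opening: 0.002
grasp_force: 0.0
```

>>> servo_tool(
  commands="0 0 0 9.5 -58 0 0; 0 0 0 9.5 -58 0 0; 0 0 0 9.5 -58 0 0; 0 0 0 9.5 -58 0 0; 0 0 0 9.5 -58 0 0",
)

```text
time_s: 1.3
eef_pos: [0.3417, -0.1464, 0.2311]
eef_rot: [-0.0, 0.996, -0.087, 0.0]
wrist_force: [0.5, -0.1, 0.2]
opening: 0.002
grasp_force: 0.0
```

>>> servo_tool(
  commands="0 0 0 9.5 -58 0 0; 0 0 0 9.5 -58 0 0; 0 0 0 9.5 -58 0 0; 0 0 0 9.5 -58 0 0; 0 0 0 9.5 -58 0 0",
)

```text
time_s: 1.92
eef_pos: [0.4385, 0.1313, 0.2311]
eef_rot: [0.0, 0.996, -0.086, -0.0]
wrist_force: [1.0, -0.5, 0.7]
opening: 0.0
grasp_force: 0.0
```

```bash
python3 -c "
from h import *
go(.432,.129,.008,-10)"
```

```text
t 1.93 pos [0.4385 0.1313 0.2311] yaw -9.9 op 0.0 wz 0.002 shift [ -6.    3.4 223.1]
```

>>> servo_tool(
  commands="0 0 0 -6 3 50 0; 0 0 0 0 0 50 0; 0 0 0 0 0 50 0; 0 0 0 0 0 45 0; 0 0 0 0 0 28 0",
)

```text
time_s: 2.55
eef_pos: [0.43, 0.1272, 0.0057]
eef_rot: [0.0, 0.996, -0.086, -0.002]
wrist_force: [0.1, 0.7, 0.8]
opening: -0.002
grasp_force: 0.0
```

>>> servo_tool(
  commands="0 0 0 12 0 0 0; 0 0 0 12 0 0 0; 0 0 0 12 0 0 0; 0 0 0 12 0 0 0; 0 0 0 12 0 0 0",
)

```text
time_s: 3.18
eef_pos: [0.4924, 0.1167, 0.0089]
eef_rot: [-0.0, 0.996, -0.087, 0.001]
wrist_force: [-1.3, 0.1, 0.3]
opening: -0.002
grasp_force: 0.3
```

>>> servo_tool(
  commands="0 0 0 12 0 0 0; 0 0 0 12 0 0 0; 0 0 0 12 0 0 0; 0 0 0 12 0 0 0; 0 0 0 0 0 0 0",
)

```text
time_s: 3.8
eef_pos: [0.5397, 0.1084, 0.0084]
eef_rot: [-0.0, 0.996, -0.087, 0.001]
wrist_force: [0.4, -0.6, -0.1]
opening: -0.003
grasp_force: 0.0
```

```bash
python3 - <<'E'
from h import *
c=calibration("side")
im=camera("side")
u,v=map(int,w2pix(c,[.57,.08,0])); print(u,v)
a=cv2.resize(im[max(0,v-100):v+80,max(0,u-130):u+130],None,fx=3,fy=3)
t=camera("top")[105:270,200:425]
cv2.imwrite("pics/s1.png",a)
cv2.imwrite("pics/st1.png",np.vstack([cv2.resize(im,(480,300)),cv2.resize(t,(480,300))]))
go(.676,.085,.008,-10)
E
```

```text
295 231
t 3.9 pos [0.5382 0.1087 0.0081] yaw -9.9 op -0.0 wz 0.001 shift [ 1.398e+02 -6.000e-01  1.000e-01]
```

View pics/st1.png

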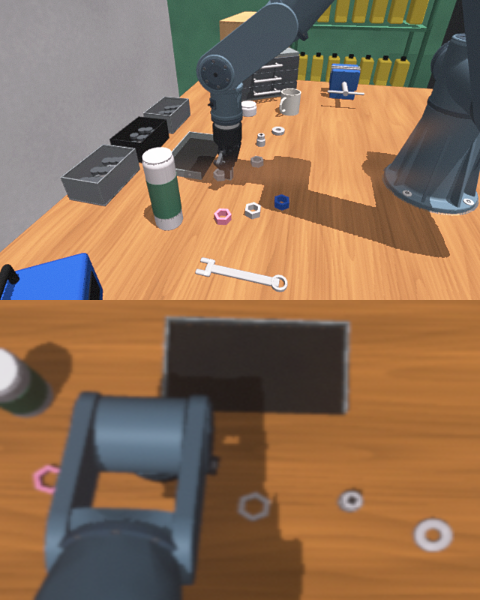

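The nut (side half of the picture, 220,174) sits directly ahead of the fingers, near the pen mouth. I'll look closer in the side crop to see whether it is centred.

View pics/s1.png

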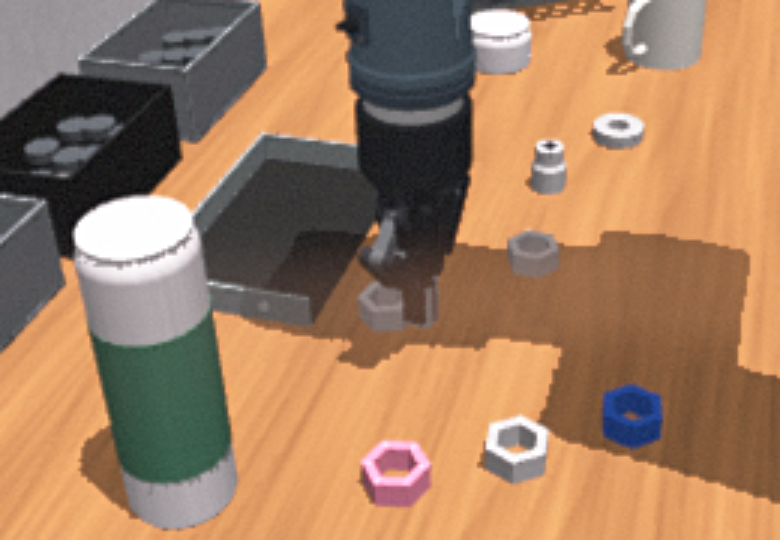

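```bash
python3 -c "
from h import *
c=calibration('side');u,v=295,231
for x in (.55,.56,.57,.58):
  for y in (.09,.1,.11,.12): 
    a=w2pix(c,[x,y,.018]);print(x,y,[round(3*(a[0]-u+130)),round(3*(a[1]-v+100))])"
```

```text
0.55 0.09 [413, 292]
0.55 0.1 [409, 300]
0.55 0.11 [405, 309]
0.55 0.12 [401, 317]
0.56 0.09 [400, 291]
0.56 0.1 [396, 299]
0.56 0.11 [392, 307]
0.56 0.12 [388, 315]
0.57 0.09 [387, 289]
0.57 0.1 [383, 297]
0.57 0.11 [379, 305]
0.57 0.12 [374, 313]
0.58 0.09 [374, 287]
0.58 0.1 [370, 295]
0.58 0.11 [365, 303]
0.58 0.12 [361, 311]
```

The nut is at about (.567,.100). Its present course would brush the left fence, so I'll back off and steer right at a yaw of -24°.

>>> servo_tool(
  commands="0 0 0 -20 0 0 0; 0 0 0.125 0 0 0 0; 0 0 0.125 0 0 0 0; 0 0 0 0 0 0 0",
)

```text
time_s: 4.4
eef_pos: [0.5182, 0.1122, 0.0083]
eef_rot: [0.0, 0.978, -0.209, -0.0]
wrist_force: [-0.5, 0.9, -1.0]
opening: 0.001
grasp_force: 0.0
```

```bash
python3 -c "
from h import *
go(.524,.119,.008,-24)"
```

```text
t 4.4 pos [0.5182 0.1122 0.0083] yaw -24.2 op 0.0 wz -0.003 shift [ 2.5 -8.5  0.3]
```

>>> servo_tool(
  commands="0 0 0 0 -8.5 0 0; 0 0 0 12 0 0 0; 0 0 0 12 0 0 0; 0 0 0 12 0 0 0; 0 0 0 12 0 0 0",
)

```text
time_s: 5.03
eef_pos: [0.5669, 0.0996, 0.0082]
eef_rot: [0.0, 0.978, -0.21, -0.0]
wrist_force: [-0.6, 0.0, 0.6]
opening: 0.002
grasp_force: 0.3
```

>>> servo_tool(
  commands="0 0 0 12 0 0 0; 0 0 0 12 0 0 0; 0 0 0 12 0 0 0; 0 0 0 12 0 0 0; 0 0 0 12 0 0 0",
)

```text
time_s: 5.65
eef_pos: [0.6214, 0.0752, 0.0082]
eef_rot: [0.0, 0.978, -0.21, -0.0]
wrist_force: [0.0, 0.8, -0.2]
opening: 0.001
grasp_force: 0.2
```

>>> servo_tool(
  commands="0 0 0 12 0 0 0; 0 0 0 12 0 0 0; 0 0 0 8 0 0 0; 0 0 0 0 0 0 0; 0 0 0 -15 0 0 0",
)

```text
time_s: 6.28
eef_pos: [0.6362, 0.0684, 0.0084]
eef_rot: [-0.0, 0.978, -0.21, 0.0]
wrist_force: [0.3, 0.6, -0.1]
opening: 0.0
grasp_force: 0.0
```

```bash
python3 - <<'E'
from h import *
c=calibration("side")
im=camera("side")
u,v=map(int,w2pix(c,[.62,.05,0])); print(u,v)
a=cv2.resize(im[max(0,v-90):v+90,max(0,u-130):u+130],None,fx=3,fy=3)
cv2.imwrite("pics/s2.png",a)
for x in (.67,.69,.71):
  for y in (.03,.05,.07):
    b=w2pix(c,[x,y,.018]);print(x,y,[round(3*(b[0]-max(0,u-130))),round(3*(b[1]-max(0,v-90)))])
go(.432,.02,.06,-14)
E
```

```text
278 220
0.67 0.03 [340, 231]
0.67 0.05 [330, 245]
0.67 0.07 [320, 259]
0.69 0.03 [316, 228]
0.69 0.05 [306, 242]
0.69 0.07 [296, 256]
0.71 0.03 [293, 225]
0.71 0.05 [282, 238]
0.71 0.07 [272, 252]
t 6.33 pos [0.6332 0.0698 0.0076] yaw -24.2 op -0.0 wz -0.178 shift [-183.2   97.   -52.4]
```

View pics/s2.png

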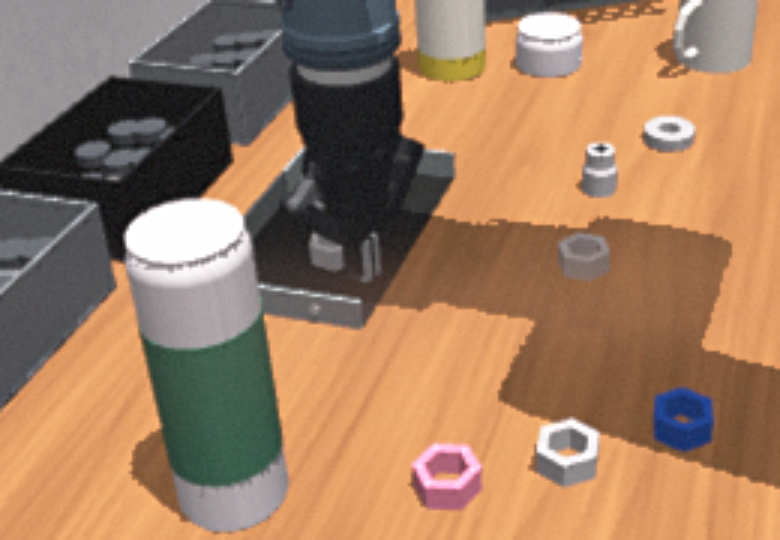

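The first nut is at about (.673,.05), well inside the pen. Next is n3.

>>> servo_tool(
  commands="0 0 0 0 0 -52 0; 0 0 -0.17 0 0 0 0; 0 0 0 -50 26 0 0; 0 0 0 -50 26 0 0; 0 0 0 -50 26 0 0",
)

```text
time_s: 6.95
eef_pos: [0.4686, 0.031, 0.06]
eef_rot: [0.0, 0.992, -0.126, -0.0]
wrist_force: [-0.3, -0.4, 1.1]
opening: -0.002
grasp_force: 0.0
```

>>> servo_tool(
  commands="0 0 0 -33 19 0 0; 0 0 0 0 0 0 0; 0 0 0 0 0 0 0",
)

```text
time_s: 7.32
eef_pos: [0.4353, 0.0206, 0.0608]
eef_rot: [0.0, 0.992, -0.126, 0.001]
wrist_force: [1.8, 0.2, 0.5]
opening: 0.0
grasp_force: 0.0
```

```bash
python3 -c "
from h import *
go(.433,.020,.008,-15)"
```

```text
t 7.33 pos [0.4353 0.0206 0.0608] yaw -14.5 op 0.0 wz 0.009 shift [-2.1  1.2 52.8]
```

>>> servo_tool(
  commands="0 0 0 -2 1 30 0; 0 0 0 0 0 22 0; 0 0 0 10 0 0 0; 0 0 0 10 0 0 0; 0 0 0 10 0 0 0",
)

```text
time_s: 7.95
eef_pos: [0.4636, 0.0121, 0.0093]
eef_rot: [0.0, 0.992, -0.126, 0.001]
wrist_force: [-0.6, -0.3, 0.3]
opening: 0.003
grasp_force: 0.2
```

>>> servo_tool(
  commands="0 0 0 12 0 0 0; 0 0 0 12 0 0 0; 0 0 0 12 0 0 0; 0 0 0 12 0 0 0; 0 0 0 12 0 0 0",
)

```text
time_s: 8.57
eef_pos: [0.5204, -0.0028, 0.0082]
eef_rot: [-0.0, 0.992, -0.126, -0.0]
wrist_force: [-0.3, -0.1, 1.5]
opening: 0.001
grasp_force: 0.4
```

```bash
python3 - <<'E'
from h import *
c=calibration("side")
im=camera("side")
u,v=map(int,w2pix(c,[.56,0,0]));u0,v0=u-100,v-70
cv2.imwrite("pics/s3.png",cv2.resize(im[v0:v0+140,u0:u0+200],None,fx=4,fy=4))
for x in (.53,.55,.57):
  for y in (-.04,-.02,0,.02):
    b=w2pix(c,[x,y,.018]);print(x,y,[round(4*(b[0]-u0)),round(4*(b[1]-v0))])
go(.662,-.0425,.008,-15)
E
```

```text
0.53 -0.04 [466, 228]
0.53 -0.02 [459, 245]
0.53 0 [451, 263]
0.53 0.02 [442, 281]
0.55 -0.04 [434, 224]
0.55 -0.02 [426, 241]
0.55 0 [418, 259]
0.55 0.02 [409, 277]
0.57 -0.04 [403, 220]
0.57 -0.02 [394, 237]
0.57 0 [385, 254]
0.57 0.02 [376, 272]
t 8.62 pos [ 0.5222 -0.0034  0.0087] yaw -14.5 op 0.0 wz 0.008 shift [145.1   1.6   0.7]
```

View pics/s3.png

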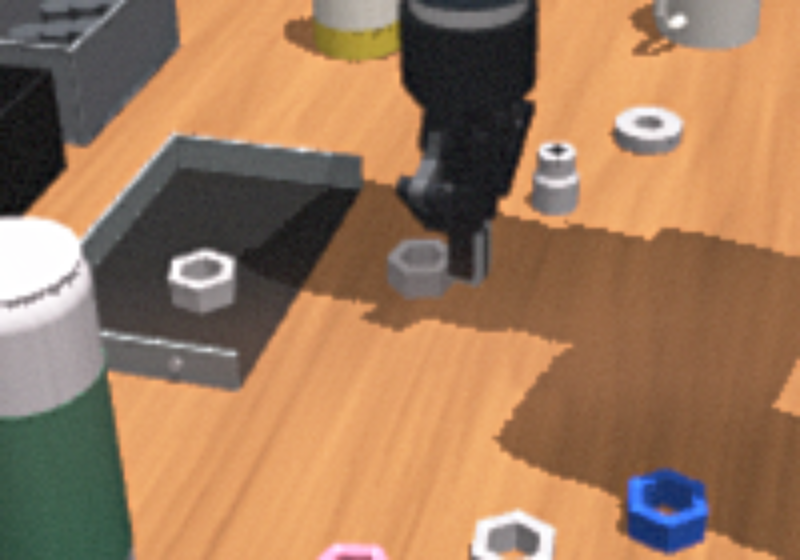

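The first nut rests inside the pen at (203,268). The second, at (424,254), is centred ahead of the fingers, so I'll keep pushing.

>>> servo_tool(
  commands="0 0 0 12 -0.5 0 0; 0 0 0 12 -0.5 0 0; 0 0 0 12 0 0 0; 0 0 0 12 0 0 0; 0 0 0 12 0 0 0",
)

```text
time_s: 9.25
eef_pos: [0.5788, -0.0168, 0.0083]
eef_rot: [-0.0, 0.992, -0.126, -0.0]
wrist_force: [0.5, -0.1, 0.0]
opening: 0.002
grasp_force: 0.3
```

>>> servo_tool(
  commands="0 0 0 12 0 0 0; 0 0 0 12 0 0 0; 0 0 0 12 0 0 0; 0 0 0 12 0 0 0; 0 0 0 12 0 0 0",
)

```text
time_s: 9.88
eef_pos: [0.6369, -0.0318, 0.0083]
eef_rot: [-0.0, 0.992, -0.126, -0.0]
wrist_force: [-0.6, 0.4, 0.0]
opening: 0.005
grasp_force: 0.3
```

>>> servo_tool(
  commands="0 0 0 12 0 0 0; 0 0 0 8 0 0 0; 0 0 0 0 0 0 0; 0 0 0 -18 0 0 0; 0 0 0 0 0 -52 0",
)

```text
time_s: 10.5
eef_pos: [0.6325, -0.0307, 0.0555]
eef_rot: [-0.001, 0.992, -0.126, -0.006]
wrist_force: [0.6, -0.1, 0.3]
opening: -0.004
grasp_force: 0.0
```

```bash
python3 - <<'E'
from h import *
c=calibration("side")
im=camera("side")
u,v=map(int,w2pix(c,[.66,0,0]));u0,v0=u-100,v-70
cv2.imwrite("pics/s4.png",cv2.resize(im[v0:v0+140,u0:u0+200],None,fx=4,fy=4))
for x in (.65,.67,.69):
  for y in (-.07,-.05,-.03):
    b=w2pix(c,[x,y,.018]);print(x,y,[round(4*(b[0]-u0)),round(4*(b[1]-v0))])
go(.408,.255,.06,-43)
E
```

```text
0.65 -0.07 [451, 202]
0.65 -0.05 [441, 217]
0.65 -0.03 [431, 233]
0.67 -0.07 [422, 199]
0.67 -0.05 [411, 214]
0.67 -0.03 [400, 230]
0.69 -0.07 [393, 195]
0.69 -0.05 [382, 210]
0.69 -0.03 [370, 226]
t 10.55 pos [ 0.6397 -0.0322  0.0664] yaw -14.5 op 0.0 wz 0.498 shift [-365.3  -52.     6.4]
```

View pics/s4.png

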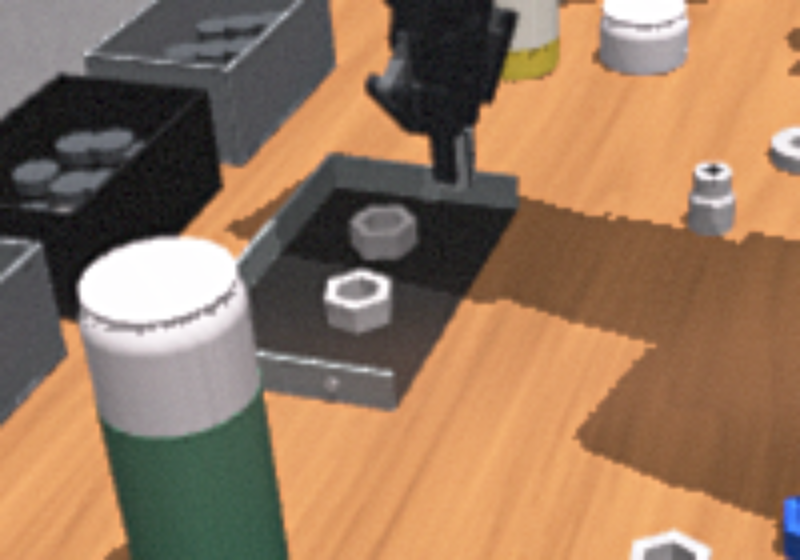

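Two nuts are in the pen, at pixels (357,288) and (383,221). The last one, n1, will be pushed at about -47° towards (.655, 0).

>>> servo_tool(
  commands="0 0 0.185 0 0 0 0; 0 0 0.185 0 0 0 0; 0 0 0.185 0 0 0 0; 0 0 0 0 0 0 0",
)

```text
time_s: 11.05
eef_pos: [0.6381, -0.0321, 0.0605]
eef_rot: [-0.0, 0.92, -0.392, 0.0]
wrist_force: [-0.2, -1.1, 0.0]
opening: 0.0
grasp_force: 0.0
```

```bash
python3 -c "
from h import *
go(.413,.257,.06)"
```

```text
t 11.05 pos [ 0.6381 -0.0321  0.0605] yaw -46.2 op 0.0 wz -0.0 shift [-364.5  -37.6    0.5]
```

>>> servo_tool(
  commands="0 0 0 -45 -5 0 0; 0 0 0 -45 -5 0 0; 0 0 0 -45 -5 0 0; 0 0 0 -45 -5 0 0; 0 0 0 -45 -5 0 0",
)

```text
time_s: 11.68
eef_pos: [0.4999, 0.1489, 0.0605]
eef_rot: [-0.0, 0.92, -0.391, 0.0]
wrist_force: [-0.1, 0.3, -0.2]
opening: 0.0
grasp_force: 0.0
```

>>> servo_tool(
  commands="0 0 0 -45 -5 0 0; 0 0 0 -45 -5 0 0; 0 0 0 -49 -3 0 0; 0 0 0 0 0 0 0; 0 0 0 0 0 0 0",
)

```text
time_s: 12.3
eef_pos: [0.4146, 0.2573, 0.0606]
eef_rot: [-0.0, 0.92, -0.392, 0.001]
wrist_force: [0.4, 0.2, 0.4]
opening: 0.002
grasp_force: 0.0
```

```bash
python3 -c "
from h import *
go(.413,.257,.008)"
```

```text
t 12.3 pos [0.4146 0.2573 0.0606] yaw -46.1 op 0.0 wz -0.0 shift [-0.9  1.4 52.6]
```

>>> servo_tool(
  commands="0 0 0 0 1 30 0; 0 0 0 0 0 22 0; 0 0 0 10 0 0 0; 0 0 0 10 0 0 0; 0 0 0 10 0 0 0",
)

```text
time_s: 12.92
eef_pos: [0.4359, 0.2342, 0.0094]
eef_rot: [-0.001, 0.919, -0.393, 0.001]
wrist_force: [-1.0, 0.9, -0.7]
opening: 0.001
grasp_force: 0.2
```

>>> servo_tool(
  commands="0 0 0 12 0 0 0; 0 0 0 12 0 0 0; 0 0 0 12 0 0 0; 0 0 0 12 0 0 0; 0 0 0 12 0 0 0",
)

```text
time_s: 13.55
eef_pos: [0.476, 0.1909, 0.0083]
eef_rot: [0.0, 0.919, -0.393, -0.0]
wrist_force: [-0.9, 0.3, 1.4]
opening: 0.002
grasp_force: 0.4
```

>>> servo_tool(
  commands="0 0 0 12 0 0 0; 0 0 0 12 0 0 0; 0 0 0 12 0 0 0; 0 0 0 12 0 0 0; 0 0 0 12 0 0 0",
)

```text
time_s: 14.18
eef_pos: [0.5175, 0.1475, 0.0083]
eef_rot: [0.0, 0.919, -0.393, -0.0]
wrist_force: [-0.5, 0.5, 0.0]
opening: -0.001
grasp_force: 0.3
```

```bash
python3 - <<'E'
from h import *
c=calibration("side")
im=camera("side")
u,v=map(int,w2pix(c,[.57,.1,0]));u0,v0=u-100,v-70
cv2.imwrite("pics/s5.png",cv2.resize(im[v0:v0+140,u0:u0+200],None,fx=4,fy=4))
for x in (.51,.53,.55,.57):
  for y in (.11,.13,.15):
    b=w2pix(c,[x,y,.018]);print(x,y,[round(4*(b[0]-u0)),round(4*(b[1]-v0))])
go(.635,.021,.008)
E
```

```text
0.51 0.11 [505, 282]
0.51 0.13 [496, 305]
0.51 0.15 [486, 329]
0.53 0.11 [469, 277]
0.53 0.13 [459, 299]
0.53 0.15 [448, 323]
0.55 0.11 [433, 272]
0.55 0.13 [422, 294]
0.55 0.15 [410, 317]
0.57 0.11 [397, 266]
0.57 0.13 [385, 289]
0.57 0.15 [373, 312]
t 14.22 pos [0.5189 0.1466 0.0085] yaw -46.3 op 0.0 wz -0.0 shift [171.    2.7   0.5]
```

View pics/s5.png

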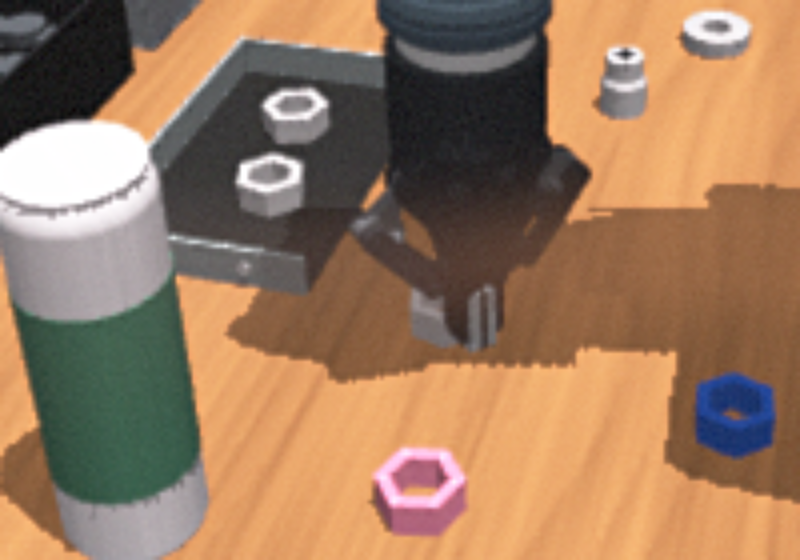

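The last nut's visible edge, at u≈411, puts its centre at about (.537,.128), on the push axis. I'll keep pushing.

>>> servo_tool(
  commands="0 0 0 12 0 0 0; 0 0 0 12 0 0 0; 0 0 0 12 0 0 0; 0 0 0 12 0 0 0; 0 0 0 12 0 0 0",
)

```text
time_s: 14.85
eef_pos: [0.559, 0.1041, 0.0083]
eef_rot: [0.0, 0.919, -0.393, -0.0]
wrist_force: [-0.9, 1.0, -0.2]
opening: 0.001
grasp_force: 0.2
```

>>> servo_tool(
  commands="0 0 0 12 0 0 0; 0 0 0 12 0 0 0; 0 0 0 12 0 0 0; 0 0 0 12 0 0 0; 0 0 0 12 0 0 0",
)

```text
time_s: 15.48
eef_pos: [0.6004, 0.0608, 0.0083]
eef_rot: [-0.0, 0.919, -0.393, 0.0]
wrist_force: [0.1, -0.1, -0.1]
opening: 0.009
grasp_force: 0.2
```

>>> servo_tool(
  commands="0 0 0 12 0 0 0; 0 0 0 12 0 0 0; 0 0 0 12 0 0 0; 0 0 0 12 0 0 0; 0 0 0 0 0 0 0",
)

```text
time_s: 16.1
eef_pos: [0.634, 0.0257, 0.0085]
eef_rot: [-0.0, 0.919, -0.394, 0.001]
wrist_force: [-1.3, 0.5, 0.8]
opening: -0.001
grasp_force: 0.0
```

>>> servo_tool(
  commands="0 0 0 -30 0 0 0; 0 0 0 -40 0 0 0; 0 0 0 0 0 -60 0; 0 0 0 0 0 -60 0; 0 0 0 0 0 0 0",
)

```text
time_s: 16.73
eef_pos: [0.5888, 0.0775, 0.1347]
eef_rot: [-0.002, 0.92, -0.393, 0.006]
wrist_force: [-0.1, 0.4, 0.1]
opening: 0.002
grasp_force: 0.0
```

```bash
python3 - <<'E'
from h import *
c=calibration("side")
im=camera("side")
u,v=map(int,w2pix(c,[.64,0.02,0]));u0,v0=u-100,v-70
for P in [(.619,-.101,0),(.617,.117,0)]: print([round(4*k) for k in np.subtract(w2pix(c,P),(u0,v0))])
cv2.imwrite("pics/s6.png",cv2.resize(im[v0:v0+140,u0:u0+200],None,fx=4,fy=4))
for x in (.63,.65,.67):
  for y in (-.03,0,.03):
    b=w2pix(c,[x,y,.018]);print(x,y,[round(4*(b[0]-u0)),round(4*(b[1]-v0))])
go(.4,.05,.13)
E
```

```text
[493, 188]
[380, 385]
0.63 -0.03 [441, 217]
0.63 0 [425, 242]
0.63 0.03 [409, 269]
0.65 -0.03 [411, 213]
0.65 0 [394, 238]
0.65 0.03 [377, 265]
0.67 -0.03 [380, 210]
0.67 0 [363, 234]
0.67 0.03 [345, 260]
t 16.77 pos [0.5866 0.0775 0.1314] yaw -46.3 op 0.0 wz -0.0 shift [-109.1  153.8    1.4]
```

View pics/s6.png

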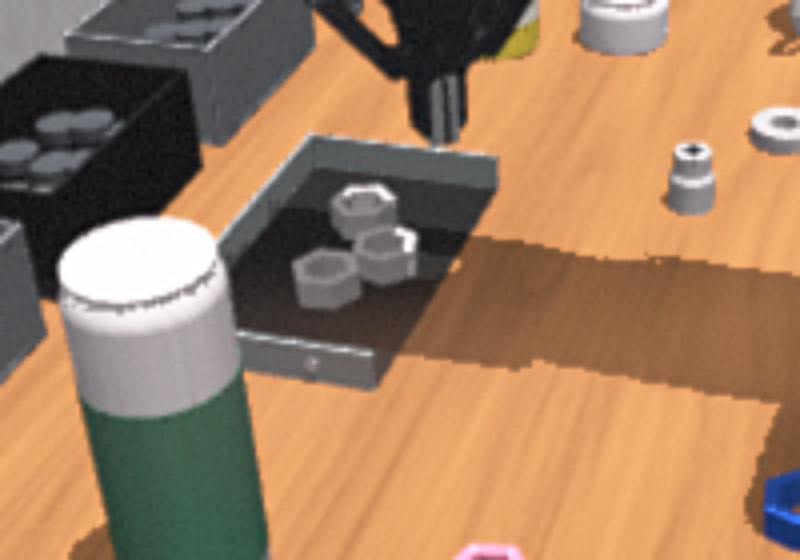

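All three nuts lie flat inside the pen, at pixels (362,200), (327,268) and (386,242). The one nearest the mouth is about 35 mm inside the line, and the arm is clear.

```bash
python3 -c "
from h import *
print(hand_in())"
```

```text
the job is handed in; nothing more can be done
None
```

I swept all three nuts into the pen with the closed fingers and handed the job in at about 17 s; in the last picture they lay flat, the one nearest the mouth about 35 mm inside against the 18 mm needed, though the hand-in returned no verdict.

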